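# Serve a bread roll with the tongs

## Task

Take the kitchen tongs, pick the small round bread roll off the wooden board with them and carry it over the blue plate that lies flat on the worktop. Finish still holding it there, clamped in the tongs at rest, over the middle of the plate and well clear of it (about 10 cm above); do not let go or put it down. Touch the bread only with the tongs, do not drop it, and leave the long roll, the plate and the other things on the worktop where they are.

Things in the scene. Friction and masses are not known exactly. Their poses are not given: they have to be found in the camera images.
- tongs_grip (a point): where to grip the steel kitchen tongs: midway between their two strips, 120 mm from the pivot, half-way up (14 mm over the underside); x points along the tongs to the jaws, z up. Over the outsides the strips measure 56 mm here when free, 36 mm when closed on the round roll. The point is rigid with the left strip. Each mm of squeeze here shrinks the jaw gap 1.8 mm
- jaw_a (a point): middle of the inner face of the tongs' left jaw (seen from the pivot), 215 mm from the pivot, 14 mm over the underside. Jaws: 36 mm long, 28 mm high, slightly hollow. The jaws' centre is half-way between jaw_a and jaw_b, 95 mm beyond tongs_grip; the two are 83 mm apart when free, 46 mm on the round roll
- jaw_b (a point): inner face, at its middle, of the right jaw, as jaw_a
- tongs: steel kitchen tongs, 245 mm long, 0.1 kg, lying flat on the worktop, jaws to the left: two upright strips 28 mm high, 3 mm thick, spreading from a round pivot. A spring holds them open against a stop; squeezing at tongs_grip takes 8 N at first, 14 N at the roll, so squeezed a few mm they stay in the grip with jaws wide. Origin under the pivot, x to the jaws, z up
- tongs_a: the left strip of the tongs with its jaw; origin and axes as tongs
- tongs_b: the right strip of the tongs with its jaw, hinged to the pivot; origin at the underside of the pivot
- roll_center (a point): centre of the small round bread roll, 46 mm across and 36 mm high, this point 18 mm above its underside; it stands on the wooden board, beside the long roll (which of the two is left or right varies)
- round_roll: the small round bread roll, 0.05 kg, firm; origin at the centre of its underside, z up
- long_roll: the long bread roll, 96 x 44 x 34 mm, to be left alone; origin at the centre of its underside, long along its x
- board: wooden serving board, 140 mm (its x) by 230 mm (its y), 18 mm thick, fixed to the worktop; origin at the centre of its underside; it carries both rolls, about 65 mm either side of its middle along its y
- plate: blue plate with a white rim, 220 mm across, 14 mm high, lying flat and loose on the worktop; origin at the centre of its underside
- glass_cup: small clear glass cup, 72 mm across, 62 mm high, a bystander; origin at the centre of its underside
- teaspoon: teaspoon 137 mm long, a bystander near the front edge
- opener: bottle opener with a pale handle, 174 mm long, a bystander near the front edge
- shaker: salt shaker, 44 mm across, 90 mm high, a bystander behind the board and plate; origin at the centre of its underside
Things that resemble listed ones, but are neither listed nor needed, are in the scene too. Leave any purple or yellow look-alike of the round_roll alone.

How it is judged:
On the way, in this order (a step that is already met when the one before it is completed fails the run):
1. the gripper holds the tongs and has raised them off the worktop (height (world z) of tongs_grip above 0.03 m and contact force between tongs and the fingers above 1 N), for 0.2 s.
2. the round roll is clamped between both jaws of the tongs and lifted clear of the board (contact force between each of tongs_a, tongs_b and round_roll above 0.5 N and contact force between tongs and the fingers above 1 N and height (world z) of roll_center above 0.06 m), for 0.2 s.
At the end, for the whole second after the job is handed in: The gripper holds the tongs, both jaws press on the round roll (over 0.5 N each), its centre is at least 70 mm above the plate's underside and within 50 mm sideways of the plate's centre, it is at rest (under 0.03 m/s), the fingers do not touch it and the plate lies on the worktop (contact force between each of tongs_a, tongs_b and round_roll above 0.5 N and contact force between tongs and the fingers above 1 N and z of roll_center in the frame of plate above 0.07 m and horizontal distance between roll_center and plate below 0.05 m and linear speed of round_roll below 0.03 m/s and contact force between round_roll and the fingers below 0.2 N and height (world z) of plate below 0.01 m); the arm keeps its last pose, push and grip.
It fails at once if the gripper or arm touches the bread (contact force between any of round_roll, long_roll and the fingers above 0.5 N or contact force between any of round_roll, long_roll and the arm above 0.5 N).
It fails at once if the round roll drops to the worktop or onto the plate (height (world z) of roll_center below 0.026 m or contact force between round_roll and plate above 0.2 N).
It fails at once if the long roll is shifted by more than 30 mm (distance of long_roll from where it was at the start of the episode above 0.03 m).
It fails at once if the plate is shifted by more than 30 mm (distance of plate from where it was at the start of the episode above 0.03 m).
It fails at once if a bystander is shifted by more than 30 mm (distance of any of glass_cup, teaspoon, opener, shaker from where it was at the start of the episode above 0.03 m).
It also fails if it takes over 48 s, if anything falls off the work surface, if the arm or the gripper's body presses on something with over 40 N, if the wrist force passes 120 N, or if a joint passes its speed limit or range.

## Robot

A 6-joint arm with a two-finger parallel gripper is mounted at the origin on a cart in front of the work surface, level with it; the furniture and walls round the work are solid. World frame = base frame: x ahead of the robot, y to its left, z up, the work surface at z = 0. Lengths are in m, angles in rad, forces in N, time in s.
With the tool pointing down it reaches from about 0.375 to 0.9 m from the base axis. Payload 3.1 kg.
Tool frame: the origin (TCP) lies at the very end of the fingers, on their centre line; the grasp point (between the pads) lies 19 mm behind it; z points along the fingers, x is the direction in which the jaws open and shut, and the axes are right-handed (so a half turn about z gives the same grasp; the last joint's range is limited). The gripper opens to 85 mm and grips with 20 to 120 N. Pads are 22 mm wide; open, the fingers measure 114 mm over their backs; the gripper's body (76 mm by 85 mm) begins 54 mm behind the grasp point. The pads swing forward as they close: fully open they stand 13 mm farther back than shut.
Start: joints at [1.054, 0.527, 1.433, -0, 1.181, -0.178], TCP at [0.207, 0.59, 0.231] pointing down, gripper open.
Joint ranges: [-3.08, 3.08], [-0.75, 2.2], [0.22, 2.44], [-1.43, 4.57], [0, 2.65], [-2.85, 2.85]. Speed limits (rad/s): [2.79, 2.79, 3.14, 3.14, 3.14, 3.14].

## Interface

Orientations are given as a 3x3 rotation matrix whose columns are the frame's x, y, z axes.
In Python, from plant import robot gives the robot as it stands. The module is installed in compiled form; this text tells all that it offers.
- The arm moves only by the tool arm_command, never from a script. Its argument "moves" is one flat list of numbers, 7 for each row, row after row: the turn, a rotation vector about the tool's x, y, z in rad, then the shift along the tool's x, y, z in m, then the finger opening in m, from 0 to 0.0854. A call has 1 to 12 rows; each row shifts and turns the commanded pose from where the row before left it, along the tool's axes as they then stand; what a row does not reach is not made up. A row lasts 1/12 s, in which the tool goes at most 41.7 mm and 7.16 degrees, less where a joint would pass 70% of its speed; a pose out of reach is approached as far as the arm can. A call is refused whole if a number of a shift passes 0.0417 or a number of a turn 0.125, either way. A call with a gripper value outside its range is refused whole. The fingers move at their own pace and stop on an object; "newtons" is the grip in N (left out, the last holds). Time passes only in rows, so rows that do not move let the fingers close. It gives the time, the measured TCP pose, the force and the opening at its end, in the units of the state.
- robot.get_obs(): the state, without advancing time (a new reading comes with each control period).
- robot.get_image(name): name is "side" or "top"; returns a dict with "color" (480x640x3 uint8, blue, green, red), "K" (3x3 intrinsics, pixels), "D" ([k1, k2, p1, p2, k3] as OpenCV has them; the pictures are not rectified), "T" (4x4, takes a point from camera to world coordinates). Camera axes: x right, y down, z forward; pixel columns grow to the right and rows downward; lengths in m; the calibration is good to about 2 mm. A picture is of the moment at which its call begins. There is no depth.
- robot.sign_off(): hands the job in, once; it reports no verdict.
The state is a dict: "time": time; "joint_pos": joint angles; "qvel": joint speeds; "effort": joint torques, N m; "ee_pos": TCP position; "tcp_rot": TCP orientation; "force": force on the tool from outside, world axes, zero at the start; "wrist_torque": the same for the moment, N m; "finger_gap": finger opening in m.
Only numpy, scipy, OpenCV 4.12 (cv2) and the standard library are available. Lean on these libraries where they do the work, as an engineer would, in place of code of your own. Each camera call takes 0.05 s, during which the arm holds its last target.

## Working session

There is one attempt and no reset: what is moved stays moved. The work goes in short steps, Python scripts to look and compute and a tool call to move; the robot and the scene stay as the last step left them, time stands still between calls to the robot, and variables do not carry over. Pictures are saved under pics/ and viewed, and the job is handed in when it is done.

Besides the shell and the picture viewer there is one more tool, called after "Request:" as name(argument=value, ...), one argument or row to a line, values as JSON. arm_command: Moves the arm, as the interface text tells. Its arguments: {"type":"object","properties":{"moves":{"type":"array"},"newtons":{"type":"number"}},"required":["moves"]}

```bash
mkdir -p pics; cat > h.py <<'E'
import numpy as np, cv2
from plant import robot
def grab(n,f):
    im=robot.get_image(n); cv2.imwrite(f,im["color"]); np.savez(f.replace('.png','.npz'),**im); return im
def ray(im,uv):
    p=cv2.undistortPoints(np.array([[uv]],float),np.array(im["K"],float),np.array(im["D"],float))[0,0]
    T=np.array(im["T"]); return T[:3,3],T[:3,:3]@np.array([p[0],p[1],1.])
def onz(im,uv,z):
    o,d=ray(im,uv); return o+d*(z-o[2])/d[2]
def proj(im,P):
    T=np.linalg.inv(np.array(im["T"])); P=np.atleast_2d(np.array(P,float))
    return cv2.projectPoints(P,cv2.Rodrigues(T[:3,:3])[0],T[:3,3],np.array(im["K"],float),np.array(im["D"],float))[0][:,0]
def load(f): return dict(np.load(f))
E
python3 - <<'E'
from h import *
for n in ("top","side"):
    im=grab(n,f"pics/{n}0.png"); print(n,np.round(im["T"],3).tolist(),np.round(im["K"],1).tolist())
o=robot.get_obs(); print(o)
E
```

```text
top [[-0.002, -0.984, 0.177, 0.261], [-1.0, 0.005, 0.018, 0.072], [-0.018, -0.177, -0.984, 1.635], [0.0, 0.0, 0.0, 1.0]] [[557.7, 0.0, 322.2], [0.0, 557.7, 243.7], [0.0, 0.0, 1.0]]
side [[0.996, 0.066, -0.064, 0.636], [0.09, -0.558, 0.825, -1.109], [0.019, -0.827, -0.561, 0.874], [0.0, 0.0, 0.0, 1.0]] [[624.0, 0.0, 326.3], [0.0, 624.0, 240.4], [0.0, 0.0, 1.0]]
{'time': 0.1, 'joint_pos': array([ 1.05451531e+00,  5.28375829e-01,  1.43374909e+00, -4.29420449e-05,
        1.18137592e+00, -1.78491244e-01]), 'qvel': array([ 0.00086965, -0.00156206, -0.00124122,  0.0004484 , -0.00073868,
       -0.00023872]), 'effort': array([-3.77909564e-04, -4.43302488e+01, -1.78586429e+01, -2.53862690e-04,
        3.94879840e-03,  1.28818044e-06]), 'ee_pos': array([0.20679185, 0.58913693, 0.23043782]), 'tcp_rot': array([[ 3.31386301e-01,  9.43494725e-01, -9.07427370e-04],
       [ 9.43493279e-01, -3.31387408e-01, -1.67908917e-03],
       [-1.88492178e-03, -2.99724475e-04, -9.99998179e-01]]), 'force': array([-0.46904818, -0.00279885, -0.7800762 ]), 'wrist_torque': array([-0.00992574, -0.02006136, -0.01035505]), 'finger_gap': 0.08558638718517071}
```

View pics/top0.png

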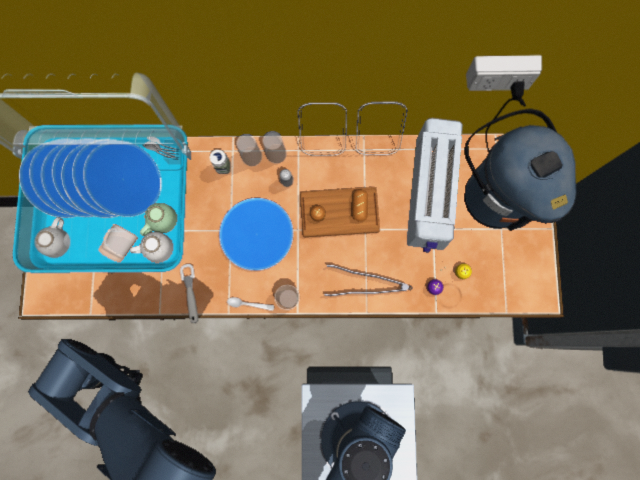

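View pics/side0.png

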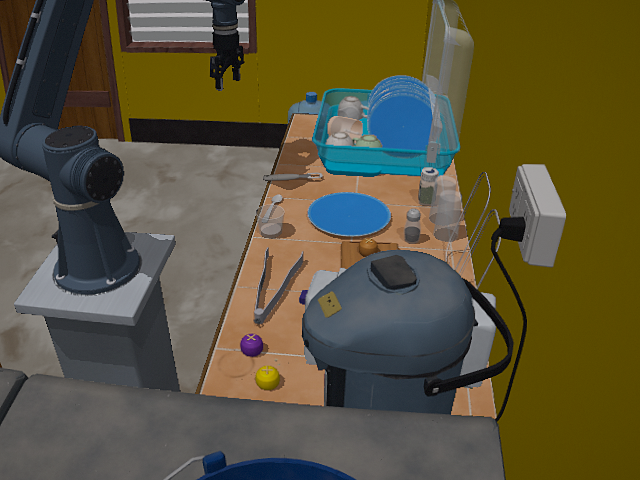

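The top view shows the tongs with pivot near (407,288) and jaw tips at (328,265) and (325,295). The round roll is at (318,213) with the long roll to its right at (360,205), and the plate is at (256,233). Next I'll zoom in and measure.

```bash
python3 - <<'E'
from h import *
im=load("pics/top0.npz"); c=im["color"]
x0,y0=210,170
cv2.imwrite("pics/topz.png",cv2.resize(c[y0:y0+140,x0:x0+210],None,fx=3.8,fy=3.8,interpolation=cv2.INTER_CUBIC))
hsv=cv2.cvtColor(c,cv2.COLOR_BGR2HSV)
# plate
m=cv2.inRange(hsv,(95,120,80),(120,255,255)); m[:, :200]=0; m[:,310:]=0;m[:180]=0
cs,_=cv2.findContours(m,cv2.RETR_EXTERNAL,cv2.CHAIN_APPROX_NONE); k=max(cs,key=cv2.contourArea)
(u,v),_,_=cv2.fitEllipse(k); print("plate px",u,v,onz(im,(u,v),.012))
# tongs grey mask
t=((hsv[...,1]<75)).astype(np.uint8)*255
r=np.zeros_like(t); r[258:302,315:415]=t[258:302,315:415]
cv2.imwrite("pics/tm.png",cv2.resize(r[250:310,300:430],None,fx=6,fy=6,interpolation=cv2.INTER_NEAREST))
for n in [(318,213),(360,205),(408,288),(330,265),(325,295),(301,192),(378,187),(302,236),(380,232),(286,297),(435,287)]:
    print(n,onz(im,n,.028).round(3))
E
```

```text
plate px 255.75640869140625 233.6351318359375 [0.58392654 0.29838127 0.012     ]
(318, 213) [0.642 0.113 0.028]
(360, 205) [ 0.666 -0.011  0.028]
(408, 288) [ 0.419 -0.146  0.028]
(330, 265) [0.487 0.078 0.028]
(325, 295) [0.4   0.093 0.028]
(301, 192) [0.706 0.164 0.028]
(378, 187) [ 0.72  -0.066  0.028]
(302, 236) [0.573 0.16  0.028]
(380, 232) [ 0.584 -0.069  0.028]
(286, 297) [0.394 0.205 0.028]
(435, 287) [ 0.422 -0.223  0.028]
```

View pics/topz.png

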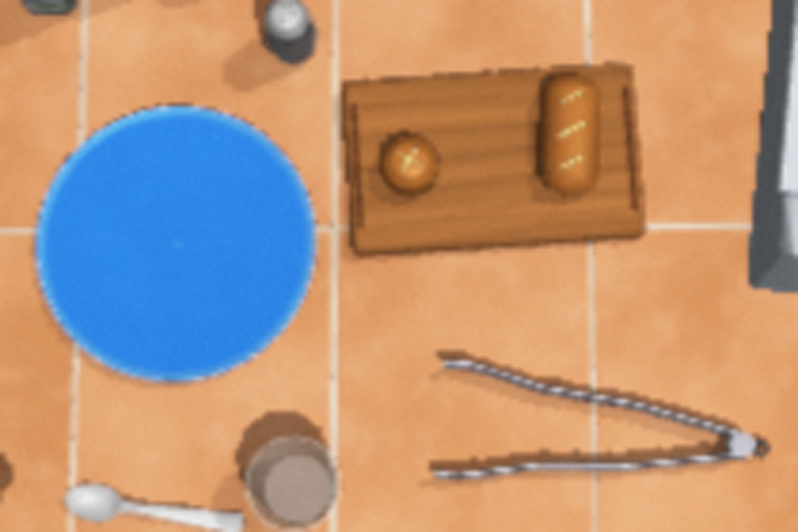

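View pics/tm.png

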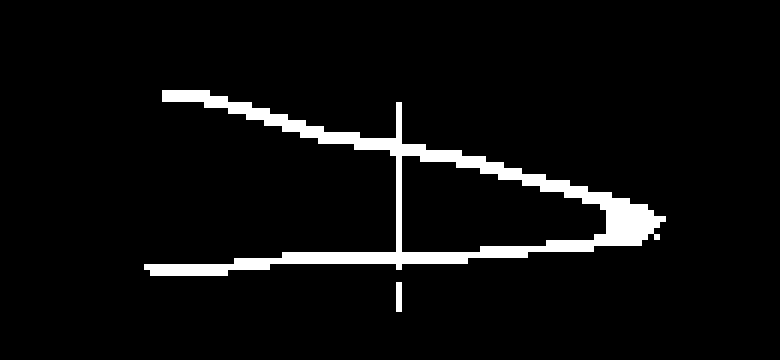

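```bash
python3 - <<'E'
from h import *
im=load("pics/top0.npz"); c=im["color"]; hsv=cv2.cvtColor(c,cv2.COLOR_BGR2HSV)
A=[];B=[]
w=np.clip(90-hsv[...,1].astype(float),0,None)
for u in range(328,398):
    if u in(364,365,366,367): continue
    col=w[:,u]
    # far strip
    mid=281
    for lst,a,b in((A,258,mid),(B,mid,301)):
        s=col[a:b]; 
        if s.sum()<20: continue
        lst.append(onz(im,(u,(np.arange(a,b)*s).sum()/s.sum()),.028)[:2])
A=np.array(A);B=np.array(B)
for i in range(0,len(A),6):print("far",A[i].round(4))
for i in range(0,len(B),6):print("near",B[i].round(4))
# bread
m=cv2.inRange(hsv,(5,100,100),(30,255,255))
print(onz(im,(405.5,286.8),.03))
for z in (.036,.054):print("roll",onz(im,(210+409/3.8,170+163/3.8),z))
s=load("pics/side0.npz")
cv2.imwrite("pics/sz.png",cv2.resize(s["color"][180:340,230:430],None,fx=4,fy=3.75,interpolation=cv2.INTER_CUBIC))
E
```

```text
far [0.4853 0.0839]
far [0.4839 0.0665]
far [0.479  0.0491]
far [0.4733 0.0317]
far [0.4674 0.0144]
far [ 0.4642 -0.0029]
far [ 0.4585 -0.0317]
far [ 0.4555 -0.049 ]
far [ 0.4506 -0.0662]
far [ 0.4465 -0.0834]
far [ 0.4423 -0.1006]
near [0.401  0.0842]
near [0.4011 0.0669]
near [0.4038 0.0496]
near [0.4058 0.0324]
near [0.4072 0.0151]
near [ 0.407  -0.0022]
near [ 0.4066 -0.0309]
near [ 0.4068 -0.0481]
near [ 0.4086 -0.0654]
near [ 0.4097 -0.0826]
near [ 0.4225 -0.1001]
[ 0.42231593 -0.1385891   0.03      ]
roll [0.64041367 0.11381324 0.036     ]
roll [0.63613897 0.11334061 0.054     ]
```

View pics/sz.png

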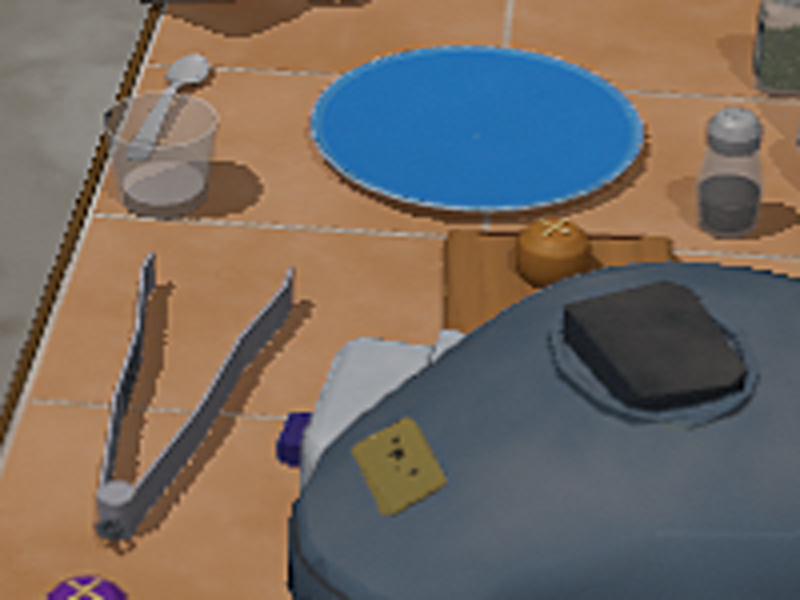

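Request:
arm_command(
  moves=[0, 0, 0, -0.0278, 0.0231, 0, 0.085, 0, 0, 0, -0.0278, 0.0231, 0, 0.085, 0, 0, 0, -0.0278, 0.0231, 0, 0.085, 0, 0, 0, -0.0278, 0.0231, 0, 0.085, 0, 0, 0, -0.0278, 0.0231, 0, 0.085, 0, 0, 0, -0.0278, 0.0231, 0, 0.085, 0, 0, 0, -0.0278, 0.0231, 0, 0.085, 0, 0, 0, -0.0278, 0.0231, 0, 0.085, 0, 0, 0, -0.0278, 0.0231, 0, 0.085, 0, 0, 0, -0.0278, 0.0231, 0, 0.085, 0, 0, 0, -0.0278, 0.0231, 0, 0.085, 0, 0, 0, -0.0278, 0.0231, 0, 0.085],
)

```text
time: 1.1
ee_pos: [0.3581, 0.1814, 0.2312]
tcp_rot: [[0.331, 0.944, -0.0], [0.944, -0.331, -0.0], [-0.0, -0.0, -1.0]]
force: [0.9, 0.6, -0.0]
finger_gap: 0.0852
```

Request:
arm_command(
  moves=[0, 0, 0, -0.0278, 0.0231, 0, 0.085, 0, 0, 0, -0.0278, 0.0231, 0, 0.085, 0, 0, 0, -0.0278, 0.0231, 0, 0.085, 0, 0, 0, -0.0278, 0.0231, 0, 0.085, 0, 0, 0, -0.0278, 0.0231, 0, 0.085, 0, 0, 0, -0.0278, 0.0231, 0, 0.085, 0, 0, 0.12, 0, 0, 0, 0.085, 0, 0, 0.12, 0, 0, 0, 0.085, 0, 0, 0.12, 0, 0, 0, 0.085, 0, 0, 0.12, 0, 0, 0, 0.085, 0, 0, 0.12, 0, 0, 0, 0.085, 0, 0, 0.12, 0, 0, 0, 0.085],
)

```text
time: 2.1
ee_pos: [0.4332, -0.0203, 0.231]
tcp_rot: [[0.874, 0.485, -0.001], [0.485, -0.874, 0.0], [-0.001, -0.001, -1.0]]
force: [0.1, -0.5, -0.6]
finger_gap: 0.0851
```

Request:
arm_command(
  moves=[0, 0, 0.122, 0, 0, 0.01, 0.085, 0, 0, 0.122, 0, 0, 0.03, 0.085, 0, 0, 0.122, 0, 0, 0.03, 0.085, 0, 0, 0.122, 0, 0, 0.03, 0.085, 0, 0, 0.122, 0, 0, 0.02, 0.085, 0, 0, 0, 0, 0, 0, 0.085, 0, 0, 0, 0, 0, 0, 0.085],
)

```text
time: 2.68
ee_pos: [0.4328, -0.0201, 0.1106]
tcp_rot: [[0.996, -0.094, -0.003], [-0.094, -0.996, 0.001], [-0.003, -0.001, -1.0]]
force: [0.3, 0.4, -0.3]
finger_gap: 0.0849
```

Request:
arm_command(
  moves=[0, 0, 0.003, 0.001, 0, 0.02, 0.085, 0, 0, 0, 0, 0, 0.02, 0.085, 0, 0, 0, 0, 0, 0.02, 0.085, 0, 0, 0, 0, 0, 0, 0.085, 0, 0, 0, 0, 0, 0, 0.085],
)

```text
time: 3.1
ee_pos: [0.435, -0.0205, 0.052]
tcp_rot: [[0.995, -0.098, 0.0], [-0.098, -0.995, -0.0], [0.0, 0.0, -1.0]]
force: [-0.1, 0.3, 0.5]
finger_gap: 0.0852
```

```bash
python3 - <<'E'
from h import *
c=[]
for n,(x,y) in (("top",(300,200)),("side",(200,180))):
    im=grab(n,f"pics/{n}1.png"); c.append(cv2.resize(im["color"][y:y+150,x:x+130],(390,450),interpolation=cv2.INTER_CUBIC))
    
cv2.imwrite("pics/c1.png",np.hstack(c))
E
```

```text
(no output)
```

View pics/c1.png

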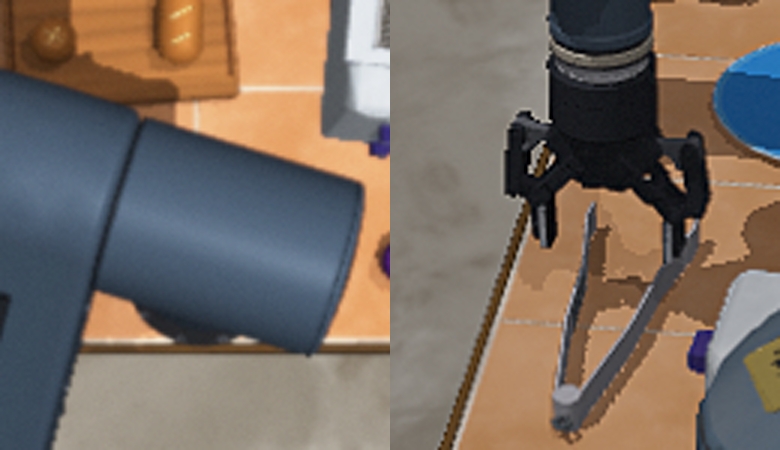

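The side view shows the open fingers straddling both strips (tips at about (540,245) and (675,255) in the crop), so I'll lower and squeeze a few mm.

Request:
arm_command(
  moves=[0, 0, 0, 0, 0, 0.02, 0.085, 0, 0, 0, 0, 0, 0.02, 0.085, 0, 0, 0, 0, 0, 0.008, 0.085, 0, 0, 0, 0, 0, 0, 0.07, 0, 0, 0, 0, 0, 0, 0.06, 0, 0, 0, 0, 0, 0, 0.051, 0, 0, 0, 0, 0, 0, 0.051, 0, 0, 0, 0, 0, 0, 0.051, 0, 0, 0, 0, 0, 0, 0.051, 0, 0, 0, 0, 0, 0, 0.051],
  newtons=40,
)

```text
time: 4.03
ee_pos: [0.4352, -0.0204, 0.0049]
tcp_rot: [[0.995, -0.099, 0.002], [-0.099, -0.995, -0.001], [0.002, 0.001, -1.0]]
force: [-0.5, -0.2, 6.5]
finger_gap: 0.0514
```

```bash
python3 - <<'E'
from h import *
im=grab("side","pics/side2.png"); cv2.imwrite("pics/c2.png",cv2.resize(im["color"][180:330,200:360],(640,600),interpolation=cv2.INTER_CUBIC)); print(robot.get_obs()["finger_gap"])
E
```

```text
0.051039920441181115
```

View pics/c2.png

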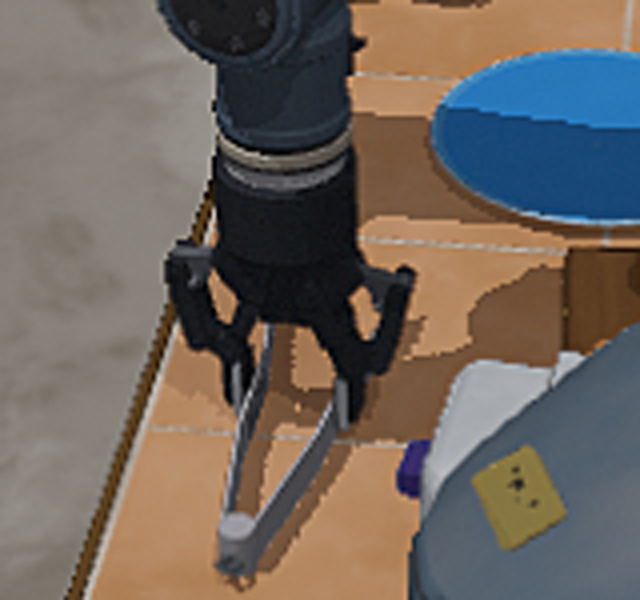

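The strips are inside the pads, squeezed to 51 mm. Now lifting.

Request:
arm_command(
  moves=[0, 0, 0, 0, 0, -0.005, 0.051, 0, 0, 0, 0, 0, -0.01, 0.051, 0, 0, 0, 0, 0, -0.015, 0.051, 0, 0, 0, 0, 0, -0.02, 0.051, 0, 0, 0, 0, 0, -0.02, 0.051, 0, 0, 0, 0, 0, -0.02, 0.051, 0, 0, 0, 0, 0, -0.02, 0.051, 0, 0, 0, 0, 0, -0.01, 0.051, 0, 0, 0, 0, 0, -0.005, 0.051, 0, 0, 0, 0, 0, 0, 0.051, 0, 0, 0, 0, 0, 0, 0.051],
)

```text
time: 5.0
ee_pos: [0.4344, -0.0203, 0.1285]
tcp_rot: [[0.995, -0.1, 0.0], [-0.1, -0.995, -0.0], [0.0, 0.0, -1.0]]
force: [0.3, -0.8, -0.6]
finger_gap: 0.051
```

```bash
python3 - <<'E'
from h import *
im=grab("side","pics/side3.png"); cv2.imwrite("pics/c3.png",cv2.resize(im["color"][130:330,180:400],(660,600),interpolation=cv2.INTER_CUBIC)); print(robot.get_obs()["finger_gap"],robot.get_obs()["force"])
E
```

```text
0.05099799862591923 [-0.71848676  1.02513458 -2.16468994]
```

View pics/c3.png

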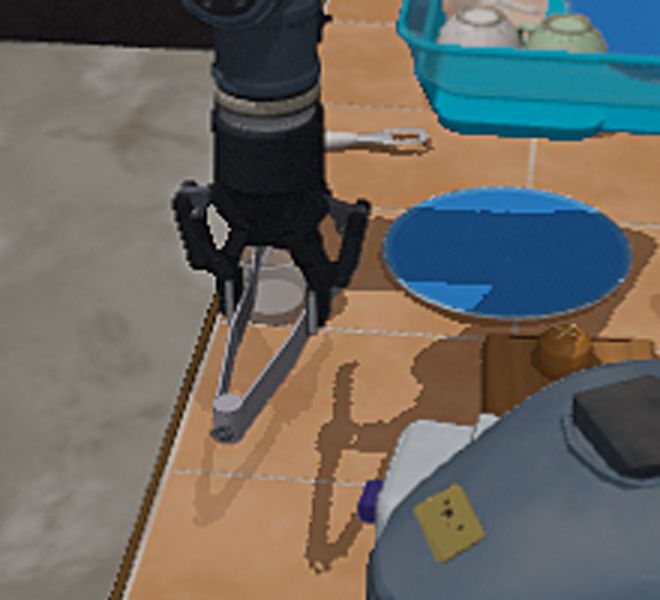

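The tongs are off the worktop, level in the grip, with pivot near crop (229,402). I'll swing the jaws towards +x.

Request:
arm_command(
  moves=[0, 0, 0.06, 0, 0, 0, 0.051, 0, 0, 0.12, 0, 0, 0, 0.051, 0, 0, 0.12, 0, 0, 0, 0.051, 0, 0, 0.12, 0, 0, 0, 0.051, 0, 0, 0.12, 0, 0, 0, 0.051, 0, 0, 0.12, 0, 0, 0, 0.051, 0, 0, 0.12, 0, 0, 0, 0.051, 0, 0, 0.12, 0, 0, 0, 0.051, 0, 0, 0.12, 0, 0, 0, 0.051, 0, 0, 0.12, 0, 0, 0, 0.051, 0, 0, 0.12, 0, 0, 0, 0.051, 0, 0, 0.12, 0, 0, 0, 0.051],
)

```text
time: 6.05
ee_pos: [0.4338, -0.0201, 0.1272]
tcp_rot: [[0.085, -0.996, -0.003], [-0.996, -0.085, 0.001], [-0.001, 0.003, -1.0]]
force: [-0.1, 0.2, -0.3]
finger_gap: 0.0512
```

Request:
arm_command(
  moves=[0, 0, 0.09, 0, 0, 0, 0.051, 0, 0, 0, 0, 0, 0, 0.051, 0, 0, 0, 0, 0, 0, 0.051],
)

```text
time: 6.3
ee_pos: [0.434, -0.0202, 0.1275]
tcp_rot: [[0.003, -1.0, -0.002], [-1.0, -0.003, 0.001], [-0.001, 0.002, -1.0]]
force: [0.1, -0.6, -0.9]
finger_gap: 0.0513
```

```bash
python3 - <<'E'
from h import *
s=load("pics/side3.npz"); print(onz(s,(180+229/3,130+402/3),.153))
im=grab("side","pics/side4.png"); t=grab("top","pics/top4.png");o=robot.get_obs();print(o["ee_pos"],o["tcp_rot"],o["finger_gap"])
cv2.imwrite("pics/c4.png",np.hstack([cv2.resize(i["color"][y:y+150,x:x+150],(400,400),interpolation=cv2.INTER_CUBIC) for i,x,y in((im,220,150),(t,290,170))]))
E
```

```text
[ 0.42544979 -0.14610912  0.153     ]
[ 0.43422389 -0.02027904  0.12779639] [[ 2.64527200e-03 -9.99995743e-01 -1.23143645e-03]
 [-9.99996435e-01 -2.64571660e-03  3.59547073e-04]
 [-3.62803575e-04  1.23048096e-03 -9.99999177e-01]] 0.05105871168095729
```

View pics/c4.png

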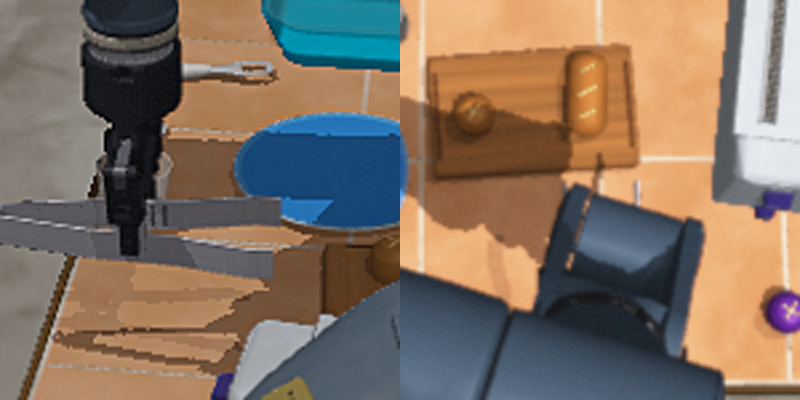

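Request:
arm_command(
  moves=[0, 0, 0, -0.008, -0.007, 0, 0.051, 0, 0, 0, -0.017, -0.014, 0, 0.051, 0, 0, 0, -0.017, -0.014, 0, 0.051, 0, 0, 0, -0.017, -0.014, 0, 0.051, 0, 0, 0, -0.017, -0.014, 0, 0.051, 0, 0, 0, -0.017, -0.014, 0, 0.051, 0, 0, 0, -0.017, -0.014, 0, 0.051, 0, 0, 0, -0.017, -0.014, 0, 0.051, 0, 0, 0, -0.007, -0.006, 0, 0.051, 0, 0, 0, 0, 0, 0, 0.051, 0, 0, 0, 0, 0, 0, 0.051],
)

```text
time: 7.32
ee_pos: [0.5448, 0.114, 0.128]
tcp_rot: [[0.002, -1.0, -0.001], [-1.0, -0.002, -0.0], [0.0, 0.001, -1.0]]
force: [0.0, -0.3, -2.2]
finger_gap: 0.0513
```

```bash
python3 - <<'E'
from h import *
im=grab("side","pics/side5.png"); t=grab("top","pics/top5.png");o=robot.get_obs();print(o["ee_pos"],o["tcp_rot"],o["finger_gap"])
cv2.imwrite("pics/c5.png",np.hstack([cv2.resize(i["color"][y:y+100,x:x+100],(400,400),interpolation=cv2.INTER_CUBIC) for i,x,y in((im,310,170),(t,280,160))]))
E
```

```text
[0.54412836 0.11316968 0.12799444] [[ 6.48907498e-04 -9.99997489e-01 -2.14489861e-03]
 [-9.99999733e-01 -6.48186301e-04 -3.36916679e-04]
 [ 3.35525539e-04  2.14511667e-03 -9.99997643e-01]] 0.050762970555968345
```

View pics/c5.png

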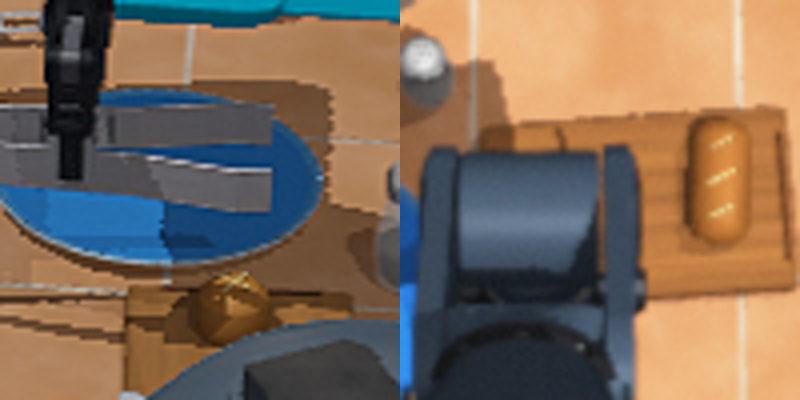

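```bash
python3 - <<'E'
from h import *
s=load("pics/side5.npz")
print("near",onz(s,(377.5,212),.151),onz(s,(377.5,223),.123))
print("far",onz(s,(378.2,195.8),.151),onz(s,(378,205.8),.123))
print("rolltop side",onz(s,(369.3,240.7),.054))
t=load("pics/top0.npz")
print("rolltop top",onz(t,(210+411/3.8,170+158/3.8),.054))
for nm,y in(("near",.113-.037),("far",.113+.037)):
  for z in(.151,.123): print(nm,z,proj(s,[.657,y,z])[0])
# roll silhouette left/right in side
print("roll center proj",proj(s,[.640,.1138,.036]),proj(s,[[.617,.1138,.036],[.663,.1138,.036]]))
E
```

```text
near [0.65637716 0.08020842 0.151     ] [0.6581995  0.07877904 0.123     ]
far [0.65646047 0.15268046 0.151     ] [0.6577401  0.15435053 0.123     ]
rolltop side [0.64272363 0.10792034 0.054     ]
rolltop top [0.64005916 0.11180754 0.054     ]
near 0.151 [377.73920824 213.00323108]
near 0.123 [376.93940848 223.62667719]
far 0.151 [378.40894915 196.38969996]
far 0.123 [377.64635134 206.72826848]
roll center proj [[367.79895158 245.51588938]] [[358.12843961 244.86952961]
 [377.47525678 246.16238613]]
```

Both jaw tips measure at x≈0.657, y≈0.079/0.153. The roll is at about (0.640, 0.112), so it lies between the jaws and I can descend.

Request:
arm_command(
  moves=[0, 0, 0, 0.002, 0, 0.01, 0.051, 0, 0, 0, 0, 0, 0.016, 0.051, 0, 0, 0, 0, 0, 0.016, 0.051, 0, 0, 0, 0, 0, 0.016, 0.051, 0, 0, 0, 0, 0, 0.016, 0.051, 0, 0, 0, 0, 0, 0.012, 0.051, 0, 0, 0, 0, 0, 0.01, 0.051, 0, 0, 0, 0, 0, 0.005, 0.051, 0, 0, 0, 0, 0, 0, 0.051, 0, 0, 0, 0, 0, 0, 0.051],
)

```text
time: 8.25
ee_pos: [0.5455, 0.1116, 0.0273]
tcp_rot: [[0.001, -1.0, 0.0], [-1.0, -0.001, -0.0], [0.0, -0.0, -1.0]]
force: [-0.3, -0.3, -0.3]
finger_gap: 0.0509
```

```bash
python3 - <<'E'
from h import *
im=grab("side","pics/side6.png"); t=grab("top","pics/top6.png");o=robot.get_obs();print(o["ee_pos"],o["force"],o["finger_gap"])
cv2.imwrite("pics/c6.png",np.hstack([cv2.resize(i["color"][y:y+100,x:x+100],(400,400),interpolation=cv2.INTER_CUBIC) for i,x,y in((im,310,190),(t,280,160))]))
E
```

```text
[0.54605897 0.11173056 0.02798422] [-0.31851609  0.31037925 -0.6853313 ] 0.0510735037375012
```

View pics/c6.png

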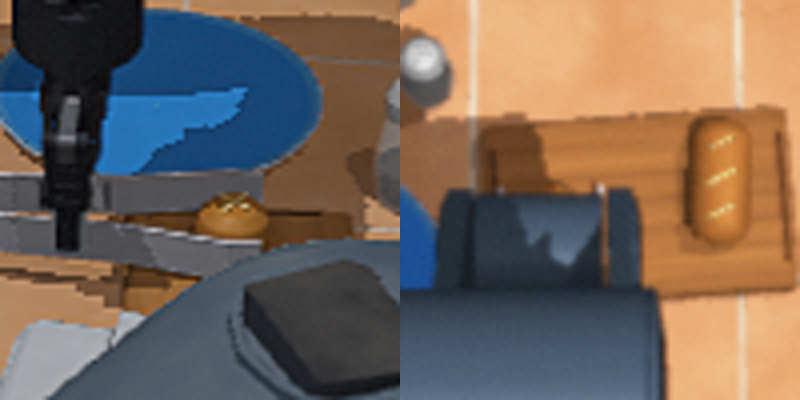

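The roll sits between the jaws at their centre. Closing on it slowly.

Request:
arm_command(
  moves=[0, 0, 0, 0, 0, 0, 0.048, 0, 0, 0, 0, 0, 0, 0.046, 0, 0, 0, 0, 0, 0, 0.044, 0, 0, 0, 0, 0, 0, 0.042, 0, 0, 0, 0, 0, 0, 0.04, 0, 0, 0, 0, 0, 0, 0.038, 0, 0, 0, 0, 0, 0, 0.036, 0, 0, 0, 0, 0, 0, 0.033, 0, 0, 0, 0, 0, 0, 0.028, 0, 0, 0, 0, 0, 0, 0.02, 0, 0, 0, 0, 0, 0, 0.015, 0, 0, 0, 0, 0, 0, 0.015],
  newtons=45,
)

```text
time: 9.35
ee_pos: [0.5454, 0.1117, 0.0274]
tcp_rot: [[0.001, -1.0, -0.0], [-1.0, -0.001, -0.0], [0.0, 0.0, -1.0]]
force: [-1.4, -0.5, 0.3]
finger_gap: 0.0349
```

```bash
python3 - <<'E'
from h import *
im=grab("side","pics/side7.png"); o=robot.get_obs();print(o["ee_pos"],o["force"],o["finger_gap"])
cv2.imwrite("pics/c7.png",cv2.resize(im["color"][190:290,310:410],(600,600),interpolation=cv2.INTER_CUBIC))
E
```

```text
[0.54544038 0.11173596 0.02736093] [-0.10458037 -0.38030478 -0.38738293] 0.034691930283380724
```

View pics/c7.png

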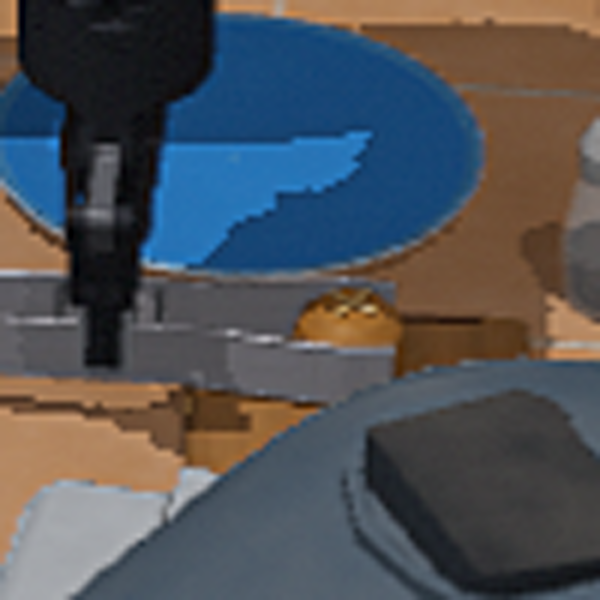

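The fingers stalled at 34.8 mm with the roll in the jaws. Gentle lift.

Request:
arm_command(
  moves=[0, 0, 0, 0, 0, -0.002, 0.015, 0, 0, 0, 0, 0, -0.004, 0.015, 0, 0, 0, 0, 0, -0.008, 0.015, 0, 0, 0, 0, 0, -0.01, 0.015, 0, 0, 0, 0, 0, -0.012, 0.015, 0, 0, 0, 0, 0, -0.012, 0.015, 0, 0, 0, 0, 0, -0.012, 0.015, 0, 0, 0, 0, 0, -0.012, 0.015, 0, 0, 0, 0, 0, -0.01, 0.015, 0, 0, 0, 0, 0, -0.006, 0.015, 0, 0, 0, 0, 0, -0.002, 0.015, 0, 0, 0, 0, 0, 0, 0.015],
)

```text
time: 10.4
ee_pos: [0.5457, 0.1118, 0.118]
tcp_rot: [[0.001, -1.0, 0.001], [-1.0, -0.001, -0.0], [0.0, -0.001, -1.0]]
force: [-0.7, 0.5, -1.2]
finger_gap: 0.0347
```

```bash
python3 - <<'E'
from h import *
im=grab("side","pics/side8.png"); o=robot.get_obs();print(o["ee_pos"],o["force"],o["finger_gap"])
cv2.imwrite("pics/c8.png",cv2.resize(im["color"][150:270,290:410],(600,600),interpolation=cv2.INTER_CUBIC))
E
```

```text
[0.54531543 0.11174131 0.1174266 ] [-0.07409122  0.04589934 -2.02757042] 0.0345353598865102
```

View pics/c8.png

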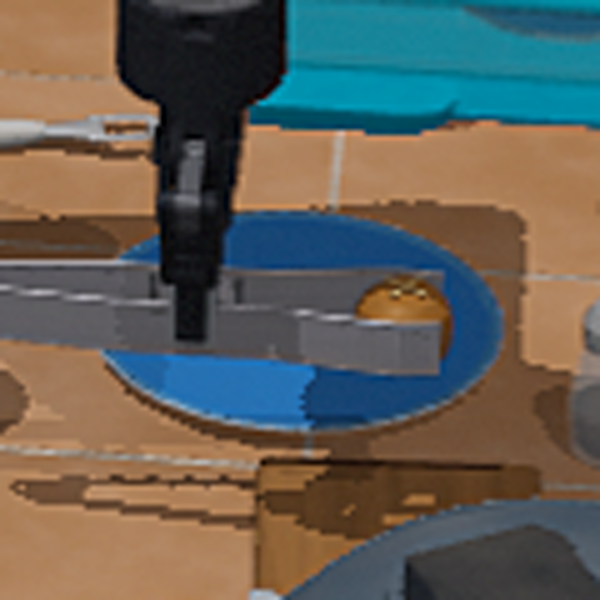

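The roll hangs clamped in the jaws, clear of the board. Carrying it over the plate.

Request:
arm_command(
  moves=[0, 0, 0, -0.005, 0.0015, 0, 0.015, 0, 0, 0, -0.01, 0.003, 0, 0.015, 0, 0, 0, -0.015, 0.0045, 0, 0.015, 0, 0, 0, -0.015, 0.0045, 0, 0.015, 0, 0, 0, -0.015, 0.0045, 0, 0.015, 0, 0, 0, -0.015, 0.0045, 0, 0.015, 0, 0, 0, -0.015, 0.0045, 0, 0.015, 0, 0, 0, -0.015, 0.0045, 0, 0.015, 0, 0, 0, -0.015, 0.0045, 0, 0.015, 0, 0, 0, -0.015, 0.0045, 0, 0.015, 0, 0, 0, -0.015, 0.0045, 0, 0.015, 0, 0, 0, -0.015, 0.0045, 0, 0.015],
)

```text
time: 11.45
ee_pos: [0.4944, 0.2781, 0.1166]
tcp_rot: [[0.001, -1.0, -0.002], [-1.0, -0.001, -0.0], [0.0, 0.002, -1.0]]
force: [1.1, -0.2, -1.5]
finger_gap: 0.0347
```

Request:
arm_command(
  moves=[0, 0, 0, -0.011, 0.004, 0, 0.015, 0, 0, 0, -0.007, 0.003, 0, 0.015, 0, 0, 0, -0.003, 0.001, 0, 0.015, 0, 0, 0, 0, 0, 0, 0.015, 0, 0, 0, 0, 0, 0, 0.015, 0, 0, 0, 0, 0, 0, 0.015],
)

```text
time: 11.95
ee_pos: [0.488, 0.2971, 0.1173]
tcp_rot: [[0.0, -1.0, -0.0], [-1.0, -0.0, -0.0], [0.0, 0.0, -1.0]]
force: [-0.1, -0.5, -2.0]
finger_gap: 0.0345
```

```bash
python3 - <<'E'
from h import *
im=grab("side","pics/side9.png"); t=grab("top","pics/top9.png"); o=robot.get_obs();print(o["ee_pos"],o["force"],o["finger_gap"],o["qvel"].round(4))
cv2.imwrite("pics/c9.png",np.hstack([cv2.resize(i["color"][y:y+150,x:x+150],(400,400),interpolation=cv2.INTER_CUBIC) for i,x,y in((im,270,120),(t,190,160))]))
j=o["ee_pos"]+np.array([.095,0,0.009]); print(j,proj(im,j),proj(im,[.584,.298,.0]))
E
```

```text
[0.48812368 0.29703157 0.11732077] [-0.37073421  0.41900015 -1.72299457] 0.03454181439556229 [ 0.0005 -0.0004  0.0002  0.0014 -0.0013  0.003 ]
[0.58312368 0.29703157 0.12632077] [[349.92067648 174.16171645]] [[348.40343848 216.09262503]]
```

View pics/c9.png

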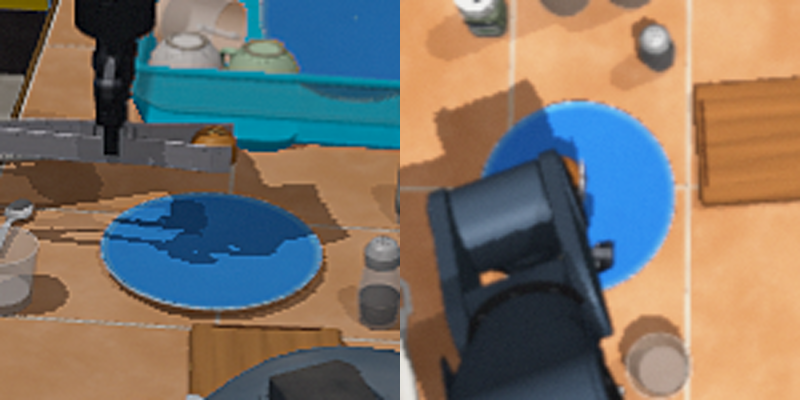

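The roll appears at about (350,174) in the side view, which is where the plate-centre point at z≈0.126 should project. The plate, cup and shaker haven't moved. Handing in.

```bash
python3 -c "
from h import *
print(robot.sign_off())"
```

```text
the job is handed in; nothing more can be done
None
```

I picked up the tongs, clamped the small round roll between their jaws, lifted it off the board and carried it over the plate. I then handed the job in at about 12 s, with the roll still held.

**Position:** the last side picture put the roll at pixel (350,174), where a point at about (0.583, 0.297, 0.126) m should appear. That is about 1–2 mm sideways from the measured plate centre and roughly 12 cm above the plate. The top view was mostly blocked by the arm, so this rests on the side view and the arm's own position reading.

**Grip and rest:** the fingers stalled at 34.5–34.7 mm, set to close at 45 N, and the gap stayed there through the lift and carry. The arm's joints were still when I checked. The jaw force on the roll could not be measured directly.

**Other things:** the plate, cup and shaker looked undisturbed in the last pictures. I did not take before-and-after measurements of them, and the long roll, teaspoon and opener were not checked in the final pictures. One check differed slightly: an early reading of the tongs' pivot was about 6 mm off the expected spot. The jaw tips later measured within about 1 mm of it lengthways and 3–4 mm sideways.

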